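# Set out the bottles on their mats

### The job

Set out the screw-cap bottles for the next treatment: stand the blue-capped bottle in the middle of the blue mat, the red-capped one in the middle of the red mat and the brown one in the middle of the yellow mat. The loupe has been left lying on the yellow mat, so lift it off first and lay it flat, as it lies now, in the middle of the black foam slab, where its lens is safe. Keep the bottles upright all the time, and leave the open white pot where it is.

Things in the scene. Friction and masses are not known exactly. Their poses are not given: they have to be found in the camera images.
- resin_center (a point): White screw-cap bottle with a blue cap, standing; body a cylinder of 42 mm diameter up to 54 mm, cap 27 mm diameter, 64 mm high in all. Point: on its axis, 32 mm above its underside. z is its upright axis. About 0.09 kg.
- gel_center (a point): Squat white screw-cap pot with a red cap, standing; 48 mm diameter, 50 mm high. Point: on its axis, 25 mm above its underside. z is its upright axis. About 0.09 kg.
- solvent_center (a point): Brown screw-cap bottle with a black cap, standing; body a cylinder of 38 mm diameter up to 63 mm, cap 24 mm diameter, 78 mm high in all. Point: on its axis, 39 mm above its underside. z is its upright axis. About 0.10 kg.
- loupe_center (a point): Closed folding loupe, a flat black case with a silver disc on top, lying on the yellow mat; 34 mm along its x, 45 mm along its y, 12 mm high, z up. Point: its centre, 6 mm above its underside. Best gripped across its 34 mm width, with the fingertips above the mat's rim. About 0.055 kg.
- pot_center (a point): Open whitish, slightly translucent pot with sloping sides, loose, a bystander; 68 mm diameter at the rim, 55 mm high. Point: on its axis, half-way up. Leave it where it is.
- blue_mat_top (a point): Blue plastic bottle mat, fixed to the bench: a disc 88 mm across, floor 5 mm above the bench, with a raised rim 4 mm wide and 7 mm above the bench (inner diameter 80 mm). Point: centre of its floor, 5 mm above the bench.
- red_mat_top (a point): Red plastic bottle mat, fixed to the bench: a disc 88 mm across, floor 5 mm above the bench, with a raised rim 4 mm wide and 7 mm above the bench (inner diameter 80 mm). Point: centre of its floor, 5 mm above the bench.
- yellow_mat_top (a point): Yellow plastic bottle mat, fixed to the bench: a disc 88 mm across, floor 5 mm above the bench, with a raised rim 4 mm wide and 7 mm above the bench (inner diameter 80 mm). Point: centre of its floor, 5 mm above the bench. The loupe lies on it at the start.
- slab_top (a point): Black foam slab, stuck to the bench, firm; 60 mm along its x, 100 mm along its y, 22 mm high. Point: centre of its top face.
There are look-alikes about, which are no part of the job. What is meant by the part that bears loupe_center is not green, orange or purple, and is the larger of those in its own colour.

How it is judged:
By the outcome, as a careful person would: the job done as asked, in the order asked, and still so for the second after the job is handed in, with the robot touching nothing.
It also fails if it takes over 115 s, if anything falls off the work surface, if the arm or the gripper's body presses on something with over 40 N, if the wrist force passes 120 N, or if a joint passes its speed limit or range.

### The arm

A 7-joint arm with a two-finger parallel gripper is mounted at the origin on the work surface; the furniture and walls round the work are solid. World frame = base frame: x ahead of the robot, y to its left, z up, the work surface at z = 0. Lengths are in m, angles in rad, forces in N, time in s.
With the tool pointing down it reaches from about 0.425 to 0.95 m from the base axis. Payload 4.7 kg.
Tool frame: the origin (TCP) lies on the centre line of the jaws, within the pads' length; the fingertips stand robot.nose_length ahead of it and the grasp point (between the pads) lies 8 mm behind it (robot.nose_length is the distance from the TCP to the fingertips, in m); z points along the fingers, y is the line along which they close (so a half turn about z gives the same grasp; the last joint's range is limited). The gripper opens to 85 mm and grips with 20 to 120 N. Pads are 22 mm wide; open, the fingers measure 114 mm over their backs; the gripper's body (76 mm by 85 mm) begins 54 mm behind the grasp point. The pads swing forward as they close: fully open they stand 13 mm farther back than shut.
Start: joints at [1.203, 0.469, -0.049, 1.532, 0.024, 1.141, -0.082], TCP at [0.224, -0.637, 0.242] pointing down, gripper open.
Joint ranges: [-2.59, 2.59], [-0.33, 1.99], [-1.39, 1.29], [0.1, 2.45], [-1.04, 4.18], [0.21, 1.99], [-2.66, 2.66]. Speed limits (rad/s): [2.57, 2.57, 3.14, 3.14, 3.14, 3.14, 3.14].

### API

Orientations are given as [roll, pitch, yaw] about the fixed x, y, z axes, in that order (R = Rz(yaw) Ry(pitch) Rx(roll)).
In Python, from plant import robot gives the robot as it stands. Calls block until the motion is done:
- robot.goto(position, orientation): joint-space move of the TCP to a pose.
- robot.move_straight(position, vel=0.15, attitude=None, contact_N=None): straight line of the TCP; attitude=None keeps the orientation; vel is the mean speed in m/s. With contact_N (N) it stops when the force on the tool has changed by that much, and returns True; else False.
- robot.move_joints(angles): joint-space move.
- robot.grip(opening, strength=None): opening from 0.0 (shut) to 1.0 (fully open); strength is the grip in N (None keeps the last); returns when the fingers have stopped.
- robot.sleep(seconds).
- robot.inverse_kinematics(position, orientation): joint angles nearest the present ones, or None.
- robot.sense(): the state.
- robot.grab_frame(name): name is "scene" or "top" or "wrist"; returns a dict with "image" (384x512x3 uint8, red, green, blue), "range_z" (384x512 float32, m along the optical axis (not along the pixel's ray), 0 where there is no reading), "fx", "fy", "cx", "cy" (pixels), "R" (3x3) and "t" (3): a world point X has camera coordinates R X + t. Camera axes: x right, y down, z forward; pixel columns grow to the right and rows downward; lengths in m; the calibration is good to about 2 mm. A picture is of the moment at which its call begins.
A pose or a line that the arm cannot do raises robot.IKError and nothing moves.
- robot.close_job(): hands the job in; it is judged then, once.
The state is a dict: "t": time; "joint_pos": joint angles; "joint_velocities": joint speeds; "effort": joint torques, N m; "tcp_pos": TCP position; "tcp_rot": TCP orientation; "wrist_force": force on the tool from outside, world axes, zero at the start; "torque": the same for the moment, N m; "opening": opening from 0.0 (shut) to 1.0 (fully open); "gripper_force": force on a finger pad.
Only numpy, scipy, OpenCV 4.12 (cv2) and the standard library are available. Lean on these libraries where they do the work, as an engineer would, in place of code of your own. Each camera call takes 0.05 s, during which the arm holds its last target. There are 200 camera calls.

## Working session

There is one attempt and no reset: what is moved stays moved. The work goes in short steps, each a Python script; the robot and the scene stay as the last script left them, time stands still between calls to the robot, and variables do not carry over. Pictures are saved under pics/ and viewed, at most 14 in all, crops included, and the job is handed in when it is done.

```bash
mkdir -p pics; ls; python3 - <<'E'
from plant import robot
import cv2,pickle
print(robot.nose_length, robot.sense())
d={n:robot.grab_frame(n) for n in("scene","top","wrist")}
pickle.dump(d,open("f0.pkl","wb"))
for n in d:
    f=d[n];print(n,f["fx"],f["fy"],f["cx"],f["cy"],f["R"],f["t"])
for n in("scene","top"): cv2.imwrite(f"pics/{n}0.png",cv2.resize(d[n]["image"][...,::-1],(800,600)))
E
```

```text
pics
0.011 {'t': 0.0, 'joint_pos': array([ 1.20311281,  0.46949349, -0.04861165,  1.53368909,  0.02407621,
        1.14101729, -0.08228936]), 'joint_velocities': array([-1.01761532e-03,  3.93930701e-04, -3.85644865e-04,  1.33490746e-03,
        1.69016729e-04,  4.48036683e-04, -8.28759518e-05]), 'effort': array([-2.97799006e-04, -5.10307610e+01, -4.66575113e-02, -2.37716103e+01,
        1.07421790e-02,  7.50002218e-03, -1.28869237e-05]), 'tcp_pos': array([ 0.22416676, -0.63608838,  0.24122842]), 'tcp_rot': array([-3.13957051e+00,  4.56591642e-05,  3.38830695e-01]), 'wrist_force': array([-0.63751906, -0.45869824,  1.11032704]), 'torque': array([ 0.0262252 ,  0.02511789, -0.01024138]), 'gripper_force': 0.0, 'opening': 0.9966590346695972}
scene 436.24198437216546 436.24198437216546 259.42620630238446 192.5360972307917 [[-0.27457503 -0.96155911 -0.00355464]
 [-0.55204147  0.16066114 -0.81819204]
 [ 0.7873111  -0.2226928  -0.57493404]] [0.29029725 0.35582182 0.70975129]
top 464.23102463353734 464.23102463353734 254.68040206267597 190.1241387277698 [[ 0.02019315 -0.99977205  0.00693381]
 [-0.983266   -0.02111471 -0.18094788]
 [ 0.18105304 -0.00316387 -0.98346824]] [0.13445979 0.5995639  0.97553872]
wrist 340.1972006023452 340.1972006023452 250.7245818777629 194.22026234472906 [[ 3.32097931e-01 -9.43244477e-01 -9.05613890e-04]
 [-8.93409654e-01 -3.14859722e-01  3.20441173e-01]
 [-3.02539508e-01 -1.05608766e-01 -9.47267984e-01]] [-0.67395476 -0.04123675  0.37989591]
```

View pics/top0.png

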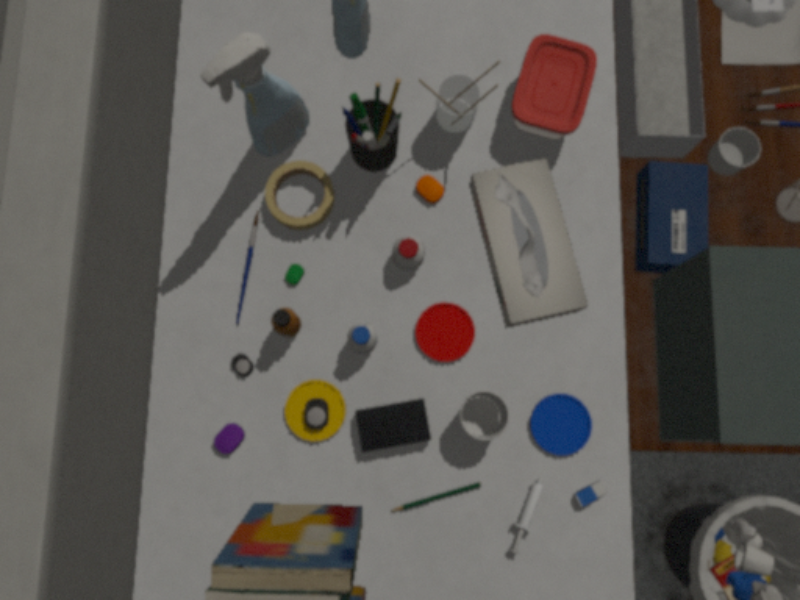

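View pics/scene0.png

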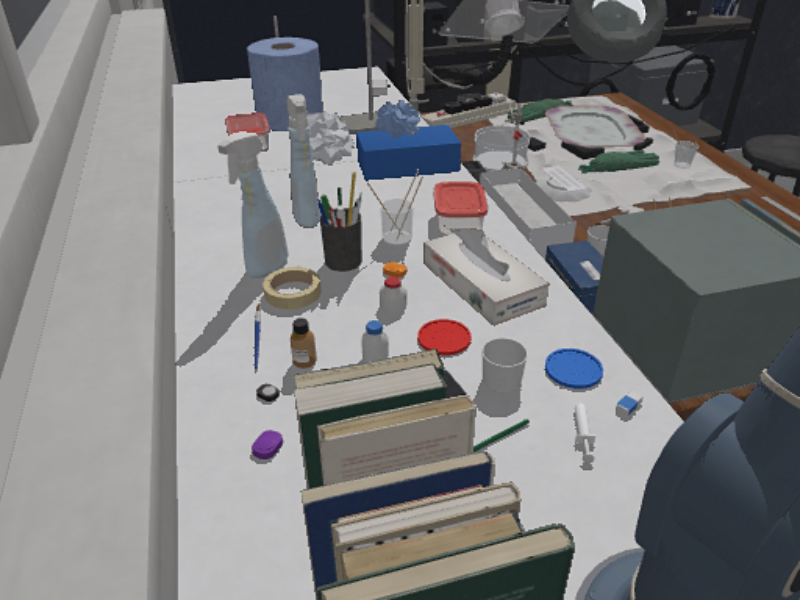

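```bash
cat > h.py <<'E'
import numpy as np,cv2
def cloud(f):
    Z=f["range_z"];v,u=np.mgrid[:Z.shape[0],:Z.shape[1]]
    P=np.stack([(u-f["cx"])/f["fx"]*Z,(v-f["cy"])/f["fy"]*Z,Z],-1)
    W=(P-f["t"])@f["R"]; W[Z==0]=np.nan
    return W
def ray(f,u,v,z):
    d=np.array([(u-f["cx"])/f["fx"],(v-f["cy"])/f["fy"],1])@f["R"]; c=-f["R"].T@f["t"]
    return c+d*(z-c[2])/d[2]
def rayset(f,us,vs,z): return np.array([ray(f,u,v,z) for u,v in zip(us,vs)])
E
python3 - <<'E'
from h import *
import pickle
f=pickle.load(open("f0.pkl","rb"))["top"];W=cloud(f);H=cv2.cvtColor(f["image"],cv2.COLOR_RGB2HSV).astype(int)
s=1/1.5625
def at(name,x,y,w,top,cond,zlo=None):
    u,v,w=int(x*s),int(y*s),int(w*s)
    sl=(slice(v-w,v+w),slice(u-w,u+w)); m=cond(H[sl]).astype(np.uint8)
    n,l,st,ce=cv2.connectedComponentsWithStats(m);k=1+st[1:,4].argmax()
    c=max(cv2.findContours((l==k).astype(np.uint8),cv2.RETR_EXTERNAL,cv2.CHAIN_APPROX_NONE)[0],key=cv2.contourArea)
    P=rayset(f,c[:,0,0]+u-w,c[:,0,1]+v-w,top)
    r=cv2.minAreaRect((P[:,:2]*1000).astype(np.float32)); M=W[sl][l==k]
    print(name,"n",st[k,4],"rect",np.round(r[0],1),np.round(r[1],1),round(r[2],1),"zmed",np.nanmedian(M[:,2]).round(4),"zmax",np.nanpercentile(M[:,2],95).round(4),"cloudmean",np.nanmean(M[:,:2],0).round(4))
hue=lambda a,b,S=120:(lambda h:(h[...,0]>=a)&(h[...,0]<=b)&(h[...,1]>S))
red=lambda h:((h[...,0]<8)|(h[...,0]>172))&(h[...,1]>110)
dark=lambda h:h[...,2]<70
at("bluemat",560,425,45,.007,hue(100,125));at("redmat",445,332,45,.007,red);at("yellow",315,411,45,.007,hue(18,35))
at("slab",393,426,55,.022,lambda h:h[...,2]<65)
at("bluecap",361,336,24,.064,hue(100,125,100));at("redcap",408,248,24,.05,red);
at("blackcap",283,318,20,.078,lambda h:h[...,2]<55)
at("brown",285,321,24,.078,lambda h:h[...,2]<95)
at("loupe",316,412,26,.017,lambda h:h[...,1]<130)
at("look",242,366,20,.012,lambda h:h[...,2]<90)
# heightmap
ok=(W[...,2]>.03)
for n,(x,y,w) in dict(books=(285,550,80),pot=(483,418,40),blue=(361,338,28),red=(408,251,28),brown=(285,321,28),loupe=(316,412,24),slab=(393,426,50)).items():
    u,v,w=int(x*s),int(y*s),int(w*s);Q=W[max(v-w,0):v+w,max(u-w,0):u+w].reshape(-1,3)
    zm=np.nanpercentile(Q[:,2],99.5);T=Q[Q[:,2]>max(zm-.008,.008)]
    print(n,"z",zm.round(4),"topmid",((T[:,:2].max(0)+T[:,:2].min(0))/2).round(4),"ext",np.ptp(T[:,:2],axis=0).round(4),"min",Q[Q[:,2]>.03][:,:2].min(0) if (Q[:,2]>.03).any() else '',Q[Q[:,2]>.03][:,:2].max(0) if (Q[:,2]>.03).any() else '')
c=[]
I=f["image"]
a=cv2.resize(I[225:300,130:290],None,fx=5,fy=5,interpolation=cv2.INTER_CUBIC)
cv2.imwrite("pics/crop1.png",a[...,::-1])
E
```

```text
bluemat n 1173 rect [424.8 -91.4] [83.8 85.7] 44.9 zmed 0.0053 zmax 0.0088 cloudmean [ 0.4242 -0.0912]
redmat n 1136 rect [554.7  77. ] [85.9 85.4] 1.2 zmed 0.0049 zmax 0.0085 cloudmean [0.555  0.0773]
yellow n 988 rect [436.9 264. ] [85.3 87.2] 64.9 zmed 0.0051 zmax 0.0116 cloudmean [0.4381 0.2648]
slab n 1254 rect [416.2 152.8] [ 61.4 101. ] 11.2 zmed 0.0215 zmax 0.0246 cloudmean [0.4163 0.1528]
bluecap n 91 rect [540.9 198.5] [22.  19.6] 1.6 zmed 0.0637 zmax 0.0666 cloudmean [0.5405 0.1983]
redcap n 115 rect [670.2 135.2] [25.6 24.8] 1.1 zmed 0.0516 zmax 0.0548 cloudmean [0.6695 0.1348]
blackcap n 159 rect [551.6 304.5] [39.5 25.9] 38.7 zmed 0.0738 zmax 0.0795 cloudmean [0.5541 0.3065]
brown n 366 rect [546.2 302.9] [42.3 52.3] 76.7 zmed 0.0501 zmax 0.079 cloudmean [0.5519 0.31  ]
loupe n 217 rect [432.3 260.9] [37.5 31.2] 1.2 zmed 0.0162 zmax 0.0195 cloudmean [0.4323 0.2608]
look n 145 rect [498.7 367.4] [36.5 38.5] 3.2 zmed 0.007 zmax 0.0098 cloudmean [0.4992 0.3719]
books z 0.2383 topmid [0.2456 0.2711] ext [0.0366 0.1583] min [0.19494657 0.18494931] [0.30212161 0.35022392]
pot z 0.0568 topmid [0.4342 0.0255] ext [0.0663 0.0672] min [ 0.40102532 -0.00810304] [0.46734236 0.05912007]
blue z 0.0666 topmid [0.5401 0.1987] ext [0.0244 0.0244] min [0.51970233 0.17829829] [0.56070724 0.21875609]
red z 0.0548 topmid [0.6696 0.1341] ext [0.0267 0.0273] min [0.64663565 0.11297494] [0.69302593 0.15680661]
brown z 0.0798 topmid [0.5609 0.3096] ext [0.0224 0.0228] min [0.54207657 0.28974712] [0.57940774 0.32750704]
loupe z 0.0201 topmid [0.4323 0.2612] ext [0.0422 0.0325] min  
slab z 0.0257 topmid [0.4181 0.1514] ext [0.076  0.1074] min
```

View pics/crop1.png

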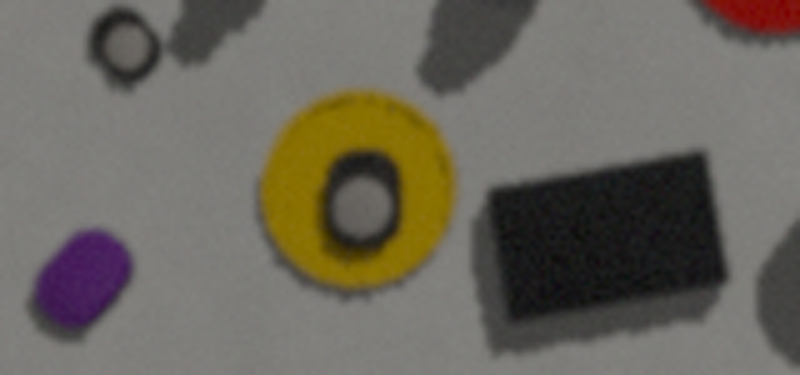

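```bash
python3 - <<'E'
from h import *
import pickle
from plant import robot
d=pickle.load(open("f0.pkl","rb"))
W=np.concatenate([cloud(d[n]).reshape(-1,3) for n in("top","scene")]);W=W[~np.isnan(W[:,2])]
xs=np.arange(.1,1.0,.1);ys=np.arange(.4,-.8,-.1)
print("cols y",ys.round(1))
for x in xs: print(round(x,1),[int(1000*np.percentile(q,99)) if len(q:=W[(abs(W[:,0]-x)<.05)&(abs(W[:,1]-y)<.05),2])>5 else None for y in ys])
pi=np.pi
for p in [(.3,-.5,.4),(.433,.261,.2),(.433,.261,.02),(.416,.153,.04),(.54,.2,.04),(.67,.135,.03),(.561,.31,.05),(.437,.264,.05),(.425,-.091,.04),(.555,.077,.04)]:
    print(p,[None if (q:=robot.inverse_kinematics(list(p),[pi,0,y])) is None else q.round(2).tolist() for y in (0,.5,-.5)])
E
```

```text
cols y [ 0.4  0.3  0.2  0.1  0.  -0.1 -0.2 -0.3 -0.4 -0.5 -0.6 -0.7 -0.8]
0.1 [435, 241, 242, 15, 300, None, None, None, None, -508, -536, -535, -607]
0.2 [434, 238, 238, 4, 5, 4, 4, None, None, -506, -513, -528, None]
0.3 [435, 234, 234, 8, 16, 15, 5, None, None, -518, -506, -507, -833]
0.4 [435, 18, 25, 54, 55, 9, 3, 123, 123, 122, -835, -834, -835]
0.5 [435, 56, 65, 20, 54, 8, 3, 124, 124, 123, 120, None, None]
0.6 [434, 78, 44, 29, 113, 60, 3, 124, 124, 124, 119, None, None]
0.7 [434, 26, 35, 53, 119, 54, 3, 123, 123, 122, 118, None, None]
0.8 [434, 271, 137, 13, 89, 55, 3, -35, -52, 14, None, None, None]
0.9 [434, 270, 165, 106, 125, 62, 3, -11, -47, -94, None, None, None]
(0.3, -0.5, 0.4) [[0.97, 0.22, -0.02, 1.53, 0.0, 1.39, -0.62], [1.06, 0.23, -0.12, 1.52, 0.03, 1.39, -0.14], [0.9, 0.22, 0.07, 1.53, -0.02, 1.39, -1.1]]
(0.433, 0.261, 0.2) [[-0.75, 0.24, 0.14, 1.98, -0.04, 0.92, -2.15], [0.16, 0.4, -0.98, 1.94, 0.39, 1.01, -2.07], [-1.22, 0.28, 0.72, 2.01, -0.23, 0.93, -2.45]]
(0.433, 0.261, 0.02) [[-0.74, 0.52, 0.14, 2.12, -0.14, 0.52, -2.06], [-0.15, 0.59, -0.6, 2.08, 0.57,
[... 472 characters left out ...]
, 0.44, 0.85, -1.68], [-0.1, 0.72, -0.23, 1.66, 0.21, 0.79, -2.5]]
(0.561, 0.31, 0.05) [[-0.15, 0.71, -0.6, 1.75, 0.51, 0.85, -2.56], [-0.14, 0.71, -0.63, 1.75, 0.53, 0.86, -2.08], [-0.94, 0.68, 0.52, 1.8, -0.46, 0.79, -2.25]]
(0.437, 0.264, 0.05) [[-0.74, 0.47, 0.14, 2.09, -0.12, 0.59, -2.09], [-0.08, 0.57, -0.7, 2.05, 0.57, 0.71, -2.22], [-1.04, 0.51, 0.53, 2.11, -0.44, 0.62, -2.28]]
(0.425, -0.091, 0.04) [[0.33, 0.41, -0.26, 2.25, 0.21, 0.5, -1.66], [0.39, 0.42, -0.33, 2.24, 0.27, 0.51, -1.23], [0.26, 0.41, -0.18, 2.25, 0.15, 0.5, -2.1]]
(0.555, 0.077, 0.04) [[0.1, 0.58, -0.41, 1.96, 0.35, 0.68, -2.1], [0.18, 0.6, -0.51, 1.95, 0.44, 0.7, -1.68], [0.0, 0.56, -0.28, 1.96, 0.24, 0.65, -2.5]]
```

```bash
python3 - <<'E'
from h import *
import pickle
from plant import robot
pi=np.pi
robot.goto([.5,.05,.3],[pi,0,0]);robot.goto([.42,.26,.2],[pi,0,0])
s=robot.sense();print(s["t"],s["tcp_pos"],s["joint_pos"].round(2),s["wrist_force"])
w=robot.grab_frame("wrist");c=robot.grab_frame("scene")
pickle.dump((w,c),open("f1.pkl","wb"))
cv2.imwrite("pics/w1.png",np.vstack([w["image"],c["image"]])[::1,:,::-1][:, :] if 0 else cv2.resize(np.hstack([w["image"],c["image"]])[...,::-1],(800,300)))
E
```

```text
3.7417 [0.42121842 0.25895076 0.2002098 ] [ 0.06  0.33 -0.84  1.97  0.3   0.97 -2.49] [-0.12046564  0.336832   -0.88776147]
```

View pics/w1.png

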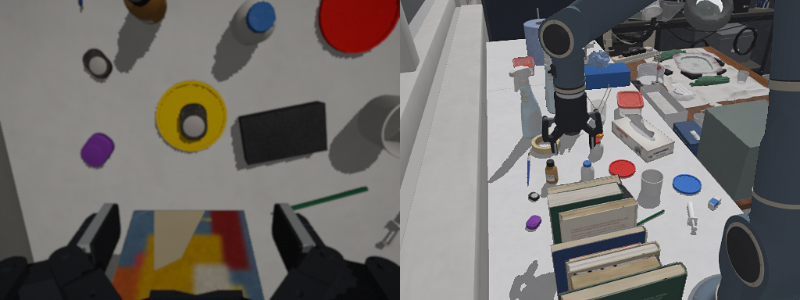

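```bash
python3 - <<'E'
from h import *
import pickle
f,_=pickle.load(open("f1.pkl","rb"));H=cv2.cvtColor(f["image"],cv2.COLOR_RGB2HSV).astype(int);W=cloud(f)
def rect(m,z,seed=None):
    n,l,st,ce=cv2.connectedComponentsWithStats(m.astype(np.uint8))
    k=l[seed[1],seed[0]] if seed else 1+st[1:,4].argmax()
    c=max(cv2.findContours((l==k).astype(np.uint8),cv2.RETR_EXTERNAL,cv2.CHAIN_APPROX_NONE)[0],key=cv2.contourArea)
    P=rayset(f,c[:,0,0],c[:,0,1],z);r=cv2.minAreaRect((P[:,:2]*1000).astype(np.float32));return l==k,r
ym=(H[...,0]>18)&(H[...,0]<36)&(H[...,1]>130);ym[250:]=0
l,r=rect(ym,.007);print("mat",r)
# loupe = cloud points above 12mm in mat
c=np.array(r[0])/1000
near=np.hypot(W[...,0]-c[0],W[...,1]-c[1])<.036
for zt in(.012,.0135):
    m=near&(W[...,2]>zt);q=W[m][:,:2]*1000;print(m.sum(),cv2.minAreaRect(q.astype(np.float32)),np.median(W[m][:,2]))
m=near&(H[...,1]<110);q=(m).astype(np.uint8);q=cv2.morphologyEx(q,cv2.MORPH_OPEN,np.ones((3,3)));m2,r=rect(q,.015);print("loupe col",r)
a=f["image"][95:205,190:300];cv2.imwrite("pics/crop2.png",cv2.resize(a,None,fx=5,fy=5,interpolation=cv2.INTER_CUBIC)[...,::-1])
d=f["image"].copy();
mask=(H[...,2]<60);mask[:,:290]=0;mask[:, 430:]=0;mask[:120]=0;mask[215:]=0
print("slab",rect(mask,.022)[1])
E
```

```text
mat ((439.1573486328125, 265.032958984375), (86.76018524169922, 87.37843322753906), 46.113887786865234)
5843 ((436.32110595703125, 265.7033386230469), (60.956687927246094, 44.21112060546875), 56.99832534790039) 0.264253894618843
5817 ((436.32110595703125, 265.7033386230469), (60.956687927246094, 44.21112060546875), 56.99832534790039) 0.26427570741278417
loupe col ((193.87954711914062, 418.4504089355469), (87.1449966430664, 73.79290008544922), 89.77125549316406)
slab ((421.4400634765625, 154.36500549316406), (63.30331802368164, 101.19493103027344), 11.349106788635254)
```

View pics/crop2.png

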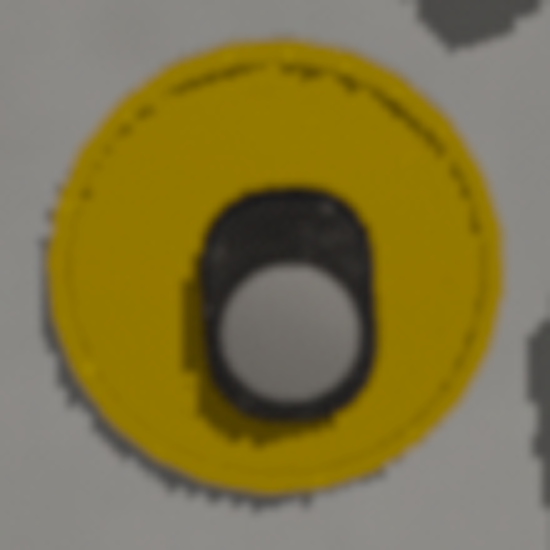

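```bash
python3 - <<'E'
from h import *
import pickle
f,_=pickle.load(open("f1.pkl","rb"))
for (u,v) in [(288,305),(288,187),(288,422),(202,270),(374,300)]:
    for z in(.005,.017): print(u,v,z,ray(f,u/5+190-.4,v/5+95-.4,z).round(4))
E
```

```text
288 305 0.005 [0.4332 0.2624 0.005 ]
288 305 0.017 [0.4358 0.2623 0.017 ]
288 187 0.005 [0.4561 0.2623 0.005 ]
288 187 0.017 [0.4578 0.2622 0.017 ]
288 422 0.005 [0.4095 0.2626 0.005 ]
288 422 0.017 [0.4129 0.2624 0.017 ]
202 270 0.005 [0.4401 0.279  0.005 ]
202 270 0.017 [0.4425 0.2783 0.017 ]
374 300 0.005 [0.4342 0.2457 0.005 ]
374 300 0.017 [0.4367 0.2462 0.017 ]
```

```bash
python3 - <<'E'
from h import *
from plant import robot
pi=np.pi
robot.goto([.418,.1535,.15],[pi,0,.0]);robot.grip(.42)
robot.move_straight([.418,.1535,.05],.15)
print(robot.move_straight([.418,.1535,.025],.02,contact_N=3))
s=robot.sense();print(s["tcp_pos"],s["opening"],s["wrist_force"],s["t"])
robot.move_straight([.418,.1535,.10],.15)
E
```

```text
True
[0.41793988 0.15345611 0.03202574] 0.4224589906740637 [ 0.25120214 -1.29847435  6.03811908] 6.6
```

```bash
python3 - <<'E'
from h import *
from plant import robot
import pickle
pi=np.pi
robot.goto([.434,.262,.12],[pi,0,0]);robot.grip(.68)
robot.move_straight([.434,.262,.05],.15)
print(robot.move_straight([.434,.262,.019],.04,contact_N=4),robot.sense()["tcp_pos"])
robot.grip(.2,30)
s=robot.sense();print(s["tcp_pos"],s["opening"],s["gripper_force"],s["wrist_force"],s["t"])
robot.move_straight([.434,.262,.10],.1)
s=robot.sense();print(s["tcp_pos"],s["opening"],s["gripper_force"],s["wrist_force"],s["t"])
w=robot.grab_frame("wrist");pickle.dump(w,open("f2.pkl","wb"))
cv2.imwrite("pics/w2.png",w["image"][...,::-1])
E
```

```text
False [0.43408177 0.26219908 0.01910561]
[0.43424234 0.26204008 0.0194562 ] 0.3683657918238349 29.493889459990896 [-2.0988963  -0.82599402  4.38460628] 9.9667
[0.43359299 0.26160418 0.09943575] 0.36727805966132415 29.240745922434144 [ 0.23091047  0.85297019 -0.82886879] 10.925
```

View pics/w2.png

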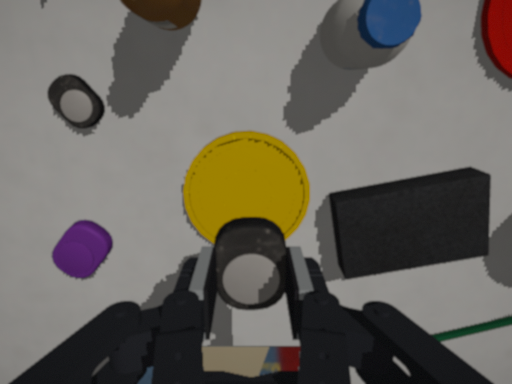

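```bash
python3 - <<'E'
from h import *
from plant import robot
import pickle
pi=np.pi
p=[.418,.1535]
robot.move_straight(p+[.10],.15);robot.move_straight(p+[.05],.12)
print(robot.move_straight(p+[.0355],.03,contact_N=4))
s=robot.sense();print(s["tcp_pos"],s["wrist_force"])
robot.grip(.6);robot.move_straight(p+[.09],.1)
robot.goto([.45,.16,.2],[pi,0,0])
w=robot.grab_frame("wrist");pickle.dump(w,open("f3.pkl","wb"));t=robot.grab_frame("top");pickle.dump(t,open("f3t.pkl","wb"))
cv2.imwrite("pics/w3.png",cv2.resize(np.hstack([w["image"],t["image"]]),(800,300))[...,::-1]);print(robot.sense()["t"])
E
```

```text
True
[0.41811417 0.15336937 0.0364147 ] [-0.82433077 -0.04953879  5.74146676]
14.55
```

View pics/w3.png

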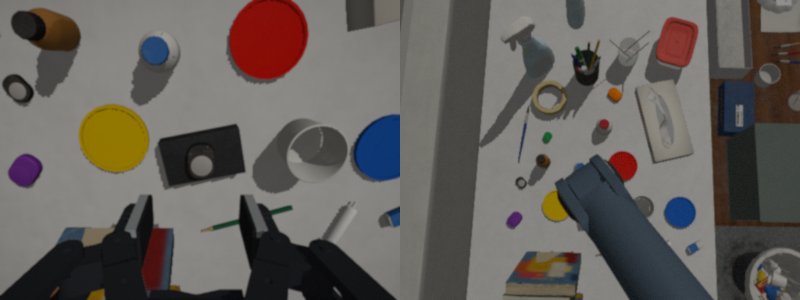

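```bash
python3 - <<'E'
from h import *
import pickle
f=pickle.load(open("f3.pkl","rb"));I=f["image"];H=cv2.cvtColor(I,cv2.COLOR_RGB2HSV).astype(int)
a=I[145:250,190:325].astype(float);a=(255*(a/255)**.5).astype(np.uint8)
cv2.imwrite("pics/crop3.png",cv2.resize(a,None,fx=5,fy=5,interpolation=cv2.INTER_CUBIC)[...,::-1])
def blob(m,z,box):
    x0,y0,x1,y1=box;q=np.zeros(m.shape,np.uint8);q[y0:y1,x0:x1]=m[y0:y1,x0:x1]
    n,l,st,ce=cv2.connectedComponentsWithStats(q);k=1+st[1:,4].argmax()
    c=max(cv2.findContours((l==k).astype(np.uint8),cv2.RETR_EXTERNAL,cv2.CHAIN_APPROX_NONE)[0],key=cv2.contourArea)
    return cv2.minAreaRect((rayset(f,c[:,0,0],c[:,0,1],z)[:,:2]*1000).astype(np.float32))
print("bluecap",blob((H[...,0]>98)&(H[...,0]<125)&(H[...,1]>100),.062,(160,30,240,100)))
print("blackcap",blob(H[...,2]<50,.078,(10,5,70,60)))
print("yellow",blob((H[...,0]>18)&(H[...,0]<36)&(H[...,1]>130),.007,(90,120,200,230)))
print("red",blob(((H[...,0]<8)|(H[...,0]>172))&(H[...,1]>130),.007,(280,0,410,110)))
E
```

```text
bluecap ((542.3443603515625, 198.77069091796875), (25.21931266784668, 24.186561584472656), 89.96272277832031)
blackcap ((559.658203125, 300.19561767578125), (37.92840576171875, 23.031278610229492), 62.93229675292969)
yellow ((439.4751892089844, 263.73779296875), (87.80403137207031, 87.19733428955078), 89.95134735107422)
red ((554.2659912109375, 78.59886169433594), (87.78079223632812, 82.22132110595703), 89.9778060913086)
```

View pics/crop3.png

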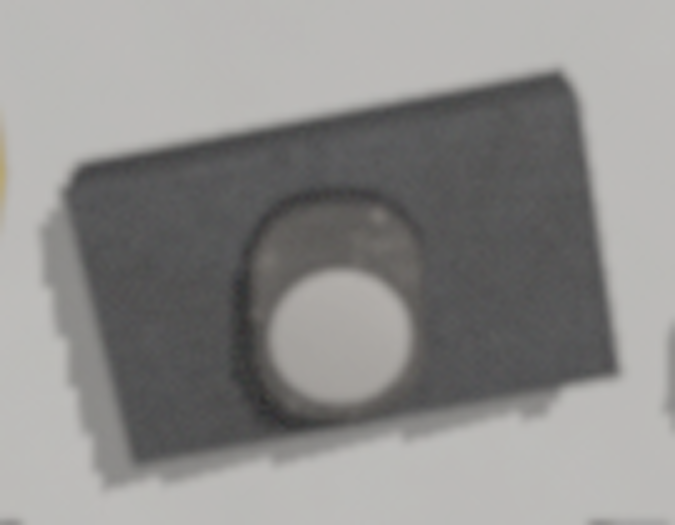

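```bash
python3 - <<'E'
from h import *
import pickle
f=pickle.load(open("f3.pkl","rb"))
g=lambda u,v,z:ray(f,u/5+190-.4,v/5+145-.4,z)[:2].round(4)
C=[g(*c,.022) for c in [(78,185),(575,95),(618,375),(135,462)]];print(C,np.mean(C,0))
print("edges upper(base)",g(335,188,.022),"lower top",g(345,418,.034), "left",g(252,300,.034),"right",g(421,270,.034),g(252,300,.022))
c=-f["R"].T@f["t"];print(c)
E
```

```text
[array([0.4404, 0.2029]), array([0.4578, 0.1097]), array([0.4014, 0.0984]), array([0.3826, 0.194 ])] [0.42055 0.15125]
edges upper(base) [0.4398 0.1542] lower top [0.3976 0.1523] left [0.4217 0.1698] right [0.4275 0.1385] [0.4172 0.1702]
[0.53224712 0.16016295 0.33086712]
```

```bash
cat > pp.py <<'E'
from h import *
from plant import robot
pi=np.pi
def pick(p,z,yaw=0,op=.85,clr=.13):
    p=list(p);robot.goto(p+[clr+.03],[pi,0,yaw]);robot.grip(op)
    robot.move_straight(p+[clr],.2)
    print("hit",robot.move_straight(p+[z],.1,contact_N=5))
    robot.grip(.1,35);s=robot.sense();print(s["tcp_pos"].round(4),s["opening"],s["gripper_force"],s["wrist_force"].round(1),s["t"])
    robot.move_straight(p+[.2],.15)
def place(q,z,op,yaw=0):
    q=list(q);robot.move_straight(q+[.2],.2,attitude=[pi,0,yaw]);robot.move_straight(q+[z+.02],.15)
    print("touch",robot.move_straight(q+[z-.002],.025,contact_N=3));s=robot.sense();print(s["tcp_pos"].round(4),s["opening"],s["t"])
    robot.sleep(.2);robot.grip(op);robot.move_straight(q+[.15],.15);s=robot.sense();print(s["t"])
E
python3 - <<'E'
from pp import *
pick((.541,.199),.024)
place((.4252,-.0912),.029,.68)
w=robot.grab_frame("wrist");cv2.imwrite("pics/w4.png",w["image"][...,::-1])
E
```

```text
hit False
[0.5414 0.1991 0.0247] 0.4833020799610701 35.406471490859985 [ 0.1 -0.8  5.1] 17.2917
touch True
[ 0.425  -0.0912  0.0296] 0.4846223087200626 22.2167
23.6833
```

View pics/w4.png

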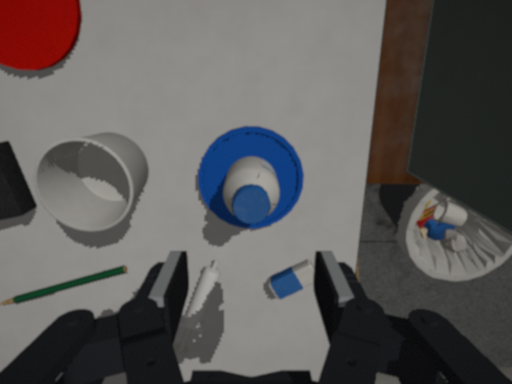

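The blue-capped bottle is standing in the blue mat, with its base at about (251,180) and the mat centre at about (250,177). The pot has not moved. Next is the red one.

```bash
python3 - <<'E'
from pp import *
robot.goto([.5,.1,.22],[pi,0,0])
pick((.6698,.1345),.020)
place((.5547,.0778),.025,.75)
w=robot.grab_frame("wrist");cv2.imwrite("pics/w5.png",w["image"][...,::-1])
E
```

```text
hit False
[0.6704 0.1347 0.0209] 0.5531031866664856 36.092042326927185 [-0.9  0.2  4.9] 27.55
touch True
[0.5544 0.0777 0.0258] 0.5512165213162756 31.6
33.0917
```

View pics/w5.png

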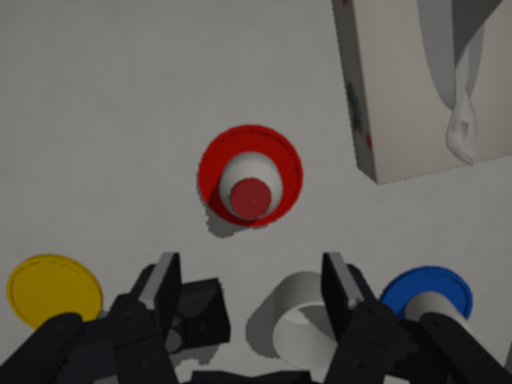

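The red-capped pot is centred in the red mat, with its base at about (250,180). Now the brown bottle.

```bash
python3 - <<'E'
from pp import *
robot.goto([.56,.2,.22],[pi,0,0])
pick((.561,.3096),.028,clr=.14)
place((.4388,.2642),.033,.65)
w=robot.grab_frame("wrist")
robot.goto([.5,.05,.3],[pi,0,0]);robot.goto([.3,-.45,.35],[pi,0,.34])
t=robot.grab_frame("top")["image"];c=robot.grab_frame("scene")["image"]
cv2.imwrite("pics/w6.png",cv2.resize(np.vstack([np.hstack([w["image"],c]),np.hstack([t,t*0])]),(800,600))[...,::-1])
cv2.imwrite("pics/t6.png",cv2.resize(t[190:330,160:420],None,fx=3,fy=3)[...,::-1])
print(robot.sense()["t"])
E
```

```text
hit False
[0.5614 0.3097 0.0286] 0.4389614753577576 35.039334297180176 [-0.  -0.9  2.8] 36.5333
touch True
[0.4386 0.2641 0.0336] 0.4330250976698204 40.5
41.95
45.0917
```

View pics/w6.png

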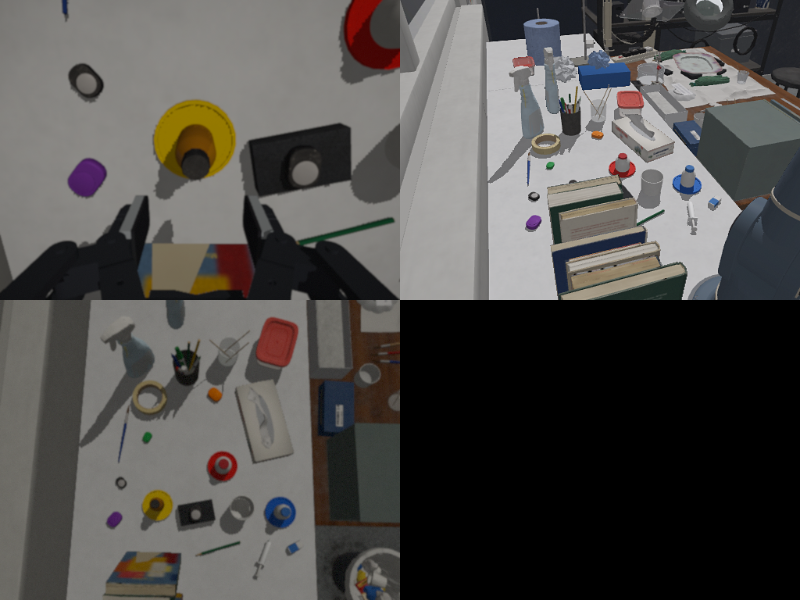

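View pics/t6.png

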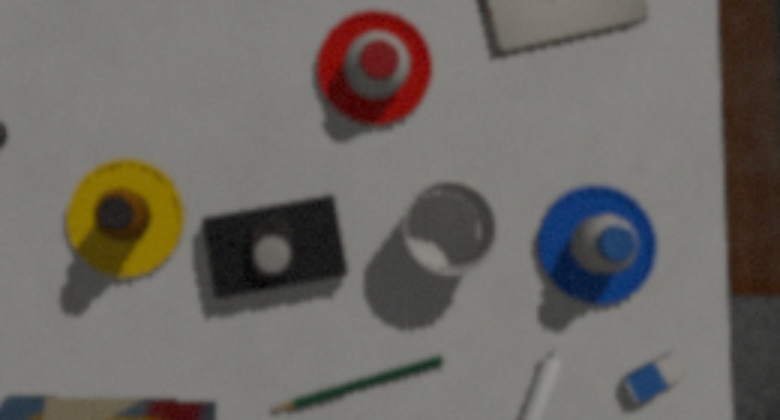

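The top view shows all three bottles standing in the middle of their mats: red at (375,68), brown at (122,215) and blue at (600,245). The loupe is flat in mid-slab at (272,252), the pot is where it was, and the arm is clear.

```bash
python3 -c "
from plant import robot
print(robot.close_job())"
```

```text
the job is handed in; nothing more can be done
None
```

The job is handed in, at about 45 s of the 115 s allowed: the loupe was moved first and lies flat in the middle of the black slab, the blue-capped, red-capped and brown bottles stand centred on the blue, red and yellow mats, and the pot was not moved.

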